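# Lock the sample case for the drive

### The job

Lock the large metal sample case before the van drives off: swing the folding crank handle on its lid wheel up until it clicks upright, then turn the wheel clockwise (seen from above) a quarter turn to its stop. The wheel cannot turn while the handle is folded. Leave the handle standing latched.

Things in the scene. Friction and masses are not known exactly. Their poses are not given: they have to be found in the camera images.
- case: Large bare-metal case, 260 x 300 x 140 mm (x, y, height), dark steel corners, fixed to the bench; origin: centre of its underside. A dark three-spoked wheel with a folding ball-ended handle lies on the lid, its axis through the lid's centre: rim 162 mm wide, top 29 mm over the lid; hub 44 mm wide, 29 mm high. A 45 mm jar and a tube cap stand on the two -x lid corners.
- lock_wheel (a joint): Wheel angle, rad: 0 = unlocked (start), grows clockwise seen from above, stop at 1.57 = locked. The handle's hinge is 95 mm from the axis, 55 mm over the lid, towards the case's x axis turned 45 degrees counter-clockwise, minus this angle. Friction 0.15 N m; stays where left. Two 65 mm high lugs just outside the hinge trap the folded handle's tail: the wheel cannot turn.
- crank (a joint): Handle angle, rad, about its hinge (axis level, tangent to the wheel): 0 = folded flat, pointing from the hinge in to the wheel's centre; 1.57 = straight up; stop at 1.60. Starts 0 to 0.4. Friction 0.06 N m, stays where left; a spring detent (0.09 N m more) is passed between 0.7 and 1.5, beyond which it is latched and the wheel is free.
- crank_grip (a point): Centre of the black ball, 32 mm thick, at the end of the handle's 12 mm thick steel rod, 80 mm from the hinge. Folded flat it is 55 mm over the lid, 15 mm from the wheel's axis, with free room for fingers on both sides down to the wheel's rim, spokes and hub.

How it is judged:
On the way:
1. the handle has been swung up and latched upright before the wheel is turned (value of joint crank above 1.45 rad and value of joint lock_wheel below 0.2 rad), for 0.2 s.
At the end, for the whole second after the job is handed in: The wheel stands at its clockwise stop (at least 1.40 of 1.57 rad), at rest, and the handle still stands latched upright (at least 1.45 rad) (value of joint lock_wheel above 1.4 rad and value of joint crank above 1.45 rad and velocity of joint lock_wheel below 0.1 rad/s); the robot touches nothing.
It also fails if it takes over 38 s, if anything falls off the work surface, if the arm or the gripper's body presses on something with over 40 N, if the wrist force passes 120 N, or if a joint passes its speed limit or range.

### The arm

A 6-joint arm with a two-finger parallel gripper is mounted at the origin on the work surface. World frame = base frame: x ahead of the robot, y to its left, z up, the work surface at z = 0. Lengths are in m, angles in rad, forces in N, time in s.
With the tool pointing down it reaches from about 0.4 to 0.825 m from the base axis. Payload 7 kg.
Tool frame: the origin (TCP) lies on the mounting face of the last link; the fingertips stand arm.tcp_to_tips ahead of it and the grasp point (between the pads) lies 159 mm ahead of it (arm.tcp_to_tips is the distance from the TCP to the fingertips, in m); z points along the fingers, y is the direction in which the jaws open and shut (so a half turn about z gives the same grasp; the last joint's range is limited). The gripper opens to 88 mm and grips with 3 to 60 N. Pads are 19 mm wide; open, the fingers measure 130 mm over their backs; the gripper's body (78 mm by 193 mm) begins 47 mm behind the grasp point.
Start: joints at [-0.862, 0.359, 0.012, 0, -1.224, -0.288], TCP at [0.276, -0.616, 0.405] pointing down, gripper open.
Joint ranges: [-3.07, 3.07], [-1.43, 2.12], [-1.02, 1.25], [-3.03, 1.67], [-3.05, -0], [-3.03, 3.03]. Speed limits (rad/s): [2.39, 2.39, 3.01, 3.14, 3.14, 3.14].

### API

Orientations are given as [roll, pitch, yaw] about the fixed x, y, z axes, in that order (R = Rz(yaw) Ry(pitch) Rx(roll)).
In Python, from station import arm, cams, job_done, finder gives the robot as it stands.
- The arm moves only by the tool play_rows, never from a script. Its argument "targets" is a list that holds one entry, the list of rows, each a list of 4 numbers: the shift along the tool's x, y, z in m, then the turn about the tool's z in degrees. A call has 1 to 5 rows; each row is the pose to reach, as a shift and turn from the pose commanded when the call began, along the tool's axes at that moment; what a row does not reach only later rows make up. A row lasts 1/8 s, in which the tool goes at most 62.5 mm and 10.7 degrees, less where a joint would pass 70% of its speed; a pose out of reach is approached as far as the arm can. A call with a gripper value outside its range is refused whole. "grip" is the closure in counts, from 0 (fully open) to 255 (shut), set as the call begins (left out, the last holds). The fingers move at their own pace and stop on an object; "newtons" is the grip in N (left out, the last holds). Time passes only in rows, so rows that repeat a pose let the fingers close. It gives the time, the measured TCP pose, the force and the opening at its end, in the units of the state.
- arm.get_state(): the state, without advancing time (a new reading comes with each control period).
- cams.grab_frame(name): name is "scene" or "top" or "wrist"; returns (picture, depth): 420x560x3 uint8, red, green, blue; 420x560 float32, m along the optical axis (not along the pixel's ray), 0 where there is no reading.
- cams.camera_params(name): a dict with "intrinsics" (3x3 intrinsics, pixels), "D" ([k1, k2, p1, p2, k3] as OpenCV has them; the pictures are not rectified), "position" and "attitude" of the camera in the world. Camera axes: x right, y down, z forward; pixel columns grow to the right and rows downward; lengths in m; the calibration is good to about 2 mm. A picture is of the moment at which its call begins: read the wrist's pose just before it. camera_params takes no time and is no camera call; for the wrist camera it gives the pose at the moment of the call.
- job_done(): hands the job in, once; it reports no verdict.
Trained networks look in the newest picture that a camera, given by its name, has taken for a name from the list of things; names that differ only in an ending like _2 or _b are one class to them, and where a whole thing is asked for, a point or a joint stands for the part that bears it (a point fixed in the world has none). Each returns a list of dicts, best first, with "score" (0 to 1); they miss things now and then, are a little off and sometimes report something else, mostly with a low value. They report only what shows in the picture. A call takes as long as a camera call.
- finder.find_in(camera, query): "xyz" ([x, y, z] in m, in world coordinates, good to about 4 mm: the middle of the surface that is visible of it).
- finder.masks_of(camera, query): "mask" (420x560 bool, what is visible of it).
The state is a dict: "t": time; "q": joint angles; "qd": joint speeds; "joint_efforts": joint torques, N m; "eef_pos": TCP position; "ee_rot": TCP orientation; "force": force on the tool from outside, world axes, zero at the start; "moment": the same for the moment, N m; "width": finger opening in m.
Only numpy, scipy, OpenCV 4.12 (cv2) and the standard library are available. Lean on these libraries where they do the work, as an engineer would, in place of code of your own. Each camera call takes 0.05 s, during which the arm holds its last target. There are 200 camera calls.

## Working session

There is one attempt and no reset: what is moved stays moved. The work goes in short steps, Python scripts to look and compute and a tool call to move; the robot and the scene stay as the last step left them, time stands still between calls to the robot, and variables do not carry over. Pictures are saved under pics/ and viewed, about 8 in all and at most 12, crops included, and the job is handed in when it is done.

Besides the shell and the picture viewer there is one more tool, called after ">>>" as a command line: name --argument value ..., lists and objects as JSON in quotes. play_rows: Moves the arm, as the interface text tells. Its arguments: {"type":"object","properties":{"targets":{"type":"array","items":{"type":"array","items":{"type":"array","items":{"type":"number"}}}},"grip":{"type":"number"},"newtons":{"type":"number"}},"required":["targets"]}

```bash
mkdir -p pics
cat > h.py <<'E'
import numpy as np,cv2
from station import arm,cams,job_done,finder
def shot(n,f):
    P=cams.camera_params(n); im,d=cams.grab_frame(n)
    cv2.imwrite('pics/'+f,im[:,:,::-1]); return P,im,d
def Rof(P):
    from scipy.spatial.transform import Rotation as R
    a=np.array(P['attitude'],float)
    if a.shape==(3,3): return a
    return R.from_euler('xyz',a).as_matrix() if a.size==3 else R.from_quat(a).as_matrix()
def cloud(P,d):
    K=np.array(P['intrinsics']);v,u=np.mgrid[:420,:560]
    p=cv2.undistortPoints(np.stack([u,v],-1).reshape(-1,1,2).astype(np.float32),K,np.array(P['D'])).reshape(420,560,2)
    c=np.dstack([p[...,0]*d,p[...,1]*d,d]); return c@Rof(P).T+np.array(P['position'])
E
python3 - <<'E'
from h import *
s=arm.get_state();print({k:np.round(v,3) for k,v in s.items()},arm.tcp_to_tips)
for n in['top','scene']:
    P,im,d=shot(n,n+'1.png');C=cloud(P,d);np.save(n+'C.npy',C);print(P['attitude'],P['position'])
    for q in['case','crank_grip','lock_wheel','crank']:
        print(n,q,[(np.round(r['xyz'],3),round(r['score'],2)) for r in finder.find_in(n,q)[:2]])
a=cv2.imread('pics/top1.png');b=cv2.imread('pics/scene1.png')
E
```

```text
{'t': np.float64(0.0), 'q': array([-0.862,  0.359,  0.011, -0.   , -1.224, -0.288]), 'qd': array([-0.002,  0.001, -0.001,  0.   , -0.   ,  0.001]), 'joint_efforts': array([-0.0000e+00, -5.8271e+01,  2.9306e+01,  6.9980e+00,  7.0000e-03,
       -0.0000e+00]), 'eef_pos': array([ 0.276, -0.616,  0.404]), 'ee_rot': array([ 3.14 , -0.   , -2.721]), 'force': array([-0.024,  0.461,  0.155]), 'moment': array([ 0.002,  0.01 , -0.007]), 'width': np.float64(0.088)} 0.1781
[-2.91016441 -0.00660974 -1.64629191] [0.43412386 0.10106769 0.8236515 ]
top case [(array([0.515, 0.122, 0.142]), 0.85)]
top crank_grip [(array([0.561, 0.138, 0.214]), 0.86)]
top lock_wheel [(array([0.527, 0.136, 0.169]), 0.66)]
top crank [(array([0.559, 0.145, 0.211]), 0.82)]
[-2.22534523 -0.01141401  1.03185438] [ 1.02556972 -0.17838447  0.52733307]
scene case [(array([0.604, 0.087, 0.138]), 0.83)]
scene crank_grip [(array([0.565, 0.138, 0.207]), 0.68)]
scene lock_wheel [(array([0.551, 0.126, 0.165]), 0.86)]
scene crank [(array([0.562, 0.138, 0.209]), 0.89)]
```

View pics/top1.png

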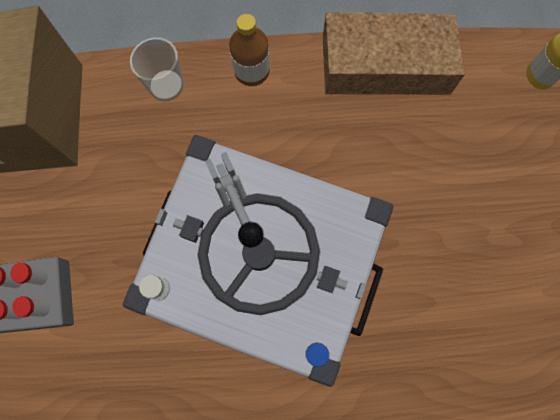

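View pics/scene1.png

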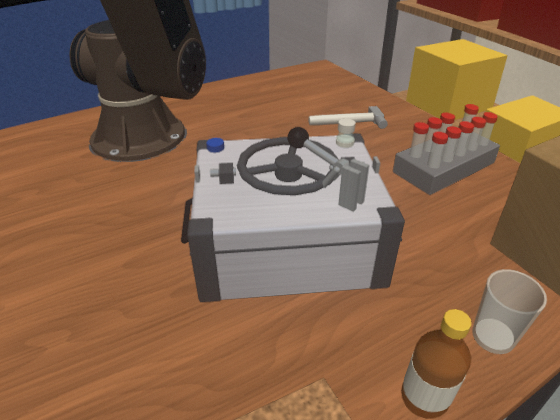

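The top view shows the wheel (hub at about 258,253), the ball at 251,234 and the lugs near 225,175. The jar and cap sit on the near corners. Next I'll measure the axis, case yaw and crank angle.

Run:
```python
from h import *
C=np.load('topC.npy')
f=lambda u,v:np.round(C[v,u],3)
for n,p in dict(hub=(260,256),ball=(251,234),c1=(202,148),c2=(378,210),c3=(137,299),c4=(323,370),lugL=(213,172),lugR=(229,160),rod=(238,205),rod2=(228,180)).items(): print(n,f(*p))
Z=C[...,2]; m=(Z>.125)&(Z<.15); print('lid z',np.median(Z[m]))
lid=((Z>.13)&(Z<.3)).astype(np.uint8); lid=cv2.morphologyEx(lid,cv2.MORPH_OPEN,np.ones((15,15)))
pts=C[lid>0][:,:2].astype(np.float32)
r=cv2.minAreaRect(pts); print(r)
im=cv2.imread('pics/top1.png').max(2)
w=(Z>.155)&(Z<.175)&(im<75); w=C[w]; w=w[np.linalg.norm(w[:,:2]-[.52,.126],axis=1)>.05][:,:2]
from scipy.optimize import least_squares
s=least_squares(lambda x:np.hypot(*(w-x[:2]).T)-x[2],[.52,.126,.07],loss='soft_l1',f_scale=.004);print('rim fit',s.x,len(w))
for n in['top','scene']:
  C=np.load(n+'C.npy');im=cv2.imread(f'pics/{n}1.png').max(2)
  k=(C[...,2]>.185)&(C[...,2]<.26)&(np.hypot(C[...,0]-.56,C[...,1]-.138)<.03)&(im<60)
  q=C[k]; s=least_squares(lambda x:np.linalg.norm(q-x,axis=1)-.016,q.mean(0)-[0,0,.01],loss='soft_l1',f_scale=.002);print('ball',s.x,len(q))
  k=(C[...,2]>.195)&(C[...,2]<.23)&(np.hypot(C[...,0]-.62,C[...,1]-.15)<.05)
  q=C[k];print(n,'hi pts',q.mean(0) if len(q) else 0,len(q))
```

```text
hub [0.518 0.124 0.171]
ball [0.538 0.131 0.227]
c1 [0.682 0.198 0.142]
c2 [ 0.572 -0.041  0.144]
c3 [0.474 0.296 0.141]
c4 [0.365 0.053 0.142]
lugL [0.625 0.176 0.207]
lugR [0.639 0.155 0.206]
rod [0.577 0.146 0.214]
rod2 [0.613 0.158 0.205]
lid z 0.1407947086050514
((0.6241504549980164, 0.2746703624725342), (0.6974043846130371, 0.2934539020061493), 55.45077133178711)
rim fit [0.52584492 0.12978627 0.07607927] 4589
ball [0.54000458 0.13233132 0.21466146] 359
top hi pts [0.6127307  0.15977124 0.20386903] 849
ball [0.54116385 0.1333055  0.21576915] 293
scene hi pts [0.61995372 0.1585551  0.20397712] 742
```

Case yaw is about -24.8°, the axis is at (0.5245, 0.128) and the hinge points at about 20.2° in world axes. The ball is at (0.5405, 0.133, 0.215), so the crank angle is about 0.25. I'll grasp the ball with the tool's x axis along the hinge direction (yaw +20.2°), which leaves joint 6 room for the quarter turn.

>>> play_rows --targets '[[[-0.04,0.045,-0.05,-10.6],[-0.08,0.09,-0.06,-21.2],[-0.12,0.13,-0.06,-31.8],[-0.16,0.17,-0.06,-42.4],[-0.2,0.21,-0.06,-53]]]' --grip 0 --newtons 12

```text
t: 1.12
eef_pos: [0.3727, -0.3408, 0.4651]
ee_rot: [-3.14, -0.0, -1.79]
force: [0.8, -0.4, 0.3]
width: 0.0874
```

```bash
cat >> h.py <<'E'
def to(x,y,z,yaw):
    "grasp point target -> tool shift+turn"
    s=arm.get_state();p=s['eef_pos'];w=s['ee_rot'][2];d=np.array([x,y,z+.159])-p
    t=(w-np.radians(yaw))
    print('t',round(s['t'],2),'gp',np.round(p-[0,0,.159],3),'rot',np.round(np.degrees(s['ee_rot']),1),'q',np.round(s['q'],2),'F',np.round(s['force'],1),'w',round(s['width'],3))
    print('tool',np.round([np.cos(w)*d[0]+np.sin(w)*d[1],np.sin(w)*d[0]-np.cos(w)*d[1],-d[2]],4),'turn',round((np.degrees(t)+180)%360-180,1))
E
python3 -c "
from h import *
to(.5405,.133,.30,20.2)"
```

```text
t 1.12 gp [ 0.373 -0.341  0.306] rot [-179.9   -0.  -102.5] q [-0.35  0.04 -0.26 -0.   -1.27  0.13] F [ 0.8 -0.4  0.3] w 0.087
tool [-0.4989 -0.061   0.0061] turn -122.7
```

>>> play_rows --targets '[[[-0.06,-0.01,0,-10.6],[-0.12,-0.02,0,-21.2],[-0.18,-0.03,0,-31.8],[-0.24,-0.03,0,-42.4],[-0.3,-0.035,0,-53]]]'

```text
t: 1.75
eef_pos: [0.4734, -0.0562, 0.4652]
ee_rot: [-3.14, -0.001, -0.864]
force: [-0.0, -1.0, 0.4]
width: 0.0876
```

```bash
python3 -c "
from h import *
to(.5405,.133,.30,20.2)"
```

```text
t 1.75 gp [ 0.473 -0.056  0.306] rot [-179.9   -0.   -49.5] q [ 0.3  -0.01 -0.31  0.   -1.27  0.41] F [-0.  -1.   0.4] w 0.088
tool [-0.1003 -0.1739  0.0062] turn -69.7
```

>>> play_rows --targets '[[[-0.025,-0.04,0,-10.6],[-0.05,-0.08,0,-21.2],[-0.07,-0.12,0,-31.8],[-0.09,-0.15,0,-42.4],[-0.1,-0.174,0,-53]]]'

```text
t: 2.38
eef_pos: [0.5424, 0.1321, 0.4647]
ee_rot: [-3.141, -0.0, 0.062]
force: [-0.1, -0.1, 0.3]
width: 0.0878
```

>>> play_rows --targets '[[[0,0,0,-10],[0,0,0,-16.7],[0,0,0,-16.7]]]'

```text
t: 2.75
eef_pos: [0.5421, 0.1306, 0.4647]
ee_rot: [-3.142, -0.0, 0.345]
force: [-0.2, -0.2, -0.4]
width: 0.0875
```

```bash
python3 -c "
from h import *
to(.5405,.133,.215,20.2)
P,im,d=shot('wrist','w1.png');C=cloud(P,d)
k=(C[...,2]>.19)&(C[...,2]<.25)&(np.hypot(C[...,0]-.54,C[...,1]-.133)<.03)&(im.max(2)<60)
q=C[k];print(len(q))
from scipy.optimize import least_squares
s=least_squares(lambda x:np.linalg.norm(q-x,axis=1)-.016,[.54,.133,.215],loss='soft_l1',f_scale=.002);print('ball',s.x)
to(*s.x,20.2)
"
```

```text
t 2.75 gp [0.542 0.131 0.306] rot [-180.    -0.    19.8] q [ 0.59  0.13 -0.15 -0.   -1.29  1.33] F [-0.2 -0.2 -0.4] w 0.087
tool [-0.0007 -0.0028  0.0907] turn -0.4
1787
ball [0.54027645 0.13138285 0.21252408]
t 2.8 gp [0.542 0.13  0.306] rot [-180.    -0.    19.7] q [ 0.59  0.13 -0.15 -0.   -1.29  1.33] F [ 0.7 -0.5 -0.8] w 0.088
tool [-0.0014 -0.0015  0.0932] turn -0.5
```

View pics/w1.png

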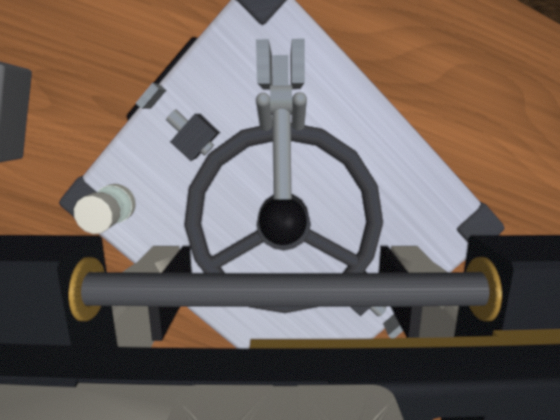

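The wrist view shows the ball at (284,220), centred between the fingers, with the rod along the tool's x axis and its hinge at (282,100). I'll descend and grip.

>>> play_rows --targets '[[[-0.001,-0.002,0.05,0],[-0.001,-0.002,0.08,0],[-0.001,-0.002,0.092,0],[-0.001,-0.002,0.092,0]]]'

```text
t: 3.3
eef_pos: [0.5407, 0.132, 0.3727]
ee_rot: [3.141, 0.001, 0.345]
force: [1.2, 0.1, 0.9]
width: 0.0873
```

>>> play_rows --targets '[[[0,0,0,0],[0,0,0,0],[0,0,0,0],[0,0,0,0],[0,0,0,0]]]' --grip 255 --newtons 15

```text
t: 3.92
eef_pos: [0.5405, 0.132, 0.3727]
ee_rot: [-3.142, -0.0, 0.346]
force: [0.0, 0.0, -0.2]
width: 0.043
```

```bash
python3 -c "
from h import *
to(.54,.132,.213,20.2)
a0=.22
for a in np.linspace(a0,1.60,13): print(round(a,2), np.round([.08*(np.cos(a0)-np.cos(a)),-.08*(np.sin(a)-np.sin(a0))],3))
"
```

```text
t 3.92 gp [0.541 0.132 0.214] rot [-180.    -0.    19.8] q [ 0.59  0.19 -0.3   0.   -1.08  1.33] F [ 0.   0.  -0.2] w 0.043
tool [-0.0005 -0.0002  0.0007] turn -0.4
0.22 [ 0. -0.]
0.34 [ 0.003 -0.009]
0.45 [ 0.006 -0.017]
0.57 [ 0.011 -0.025]
0.68 [ 0.016 -0.033]
0.8 [ 0.022 -0.04 ]
0.91 [ 0.029 -0.046]
1.03 [ 0.037 -0.051]
1.14 [ 0.045 -0.055]
1.26 [ 0.053 -0.059]
1.37 [ 0.062 -0.061]
1.48 [ 0.071 -0.062]
1.6 [ 0.08  -0.063]
```

Fingers are still closing.

>>> play_rows --targets '[[[0,0,0,0],[0,0,0,0],[0,0,0,0]]]'

```text
t: 4.3
eef_pos: [0.5406, 0.1318, 0.3726]
ee_rot: [3.141, 0.0, 0.346]
force: [0.4, -2.9, 0.2]
width: 0.0309
```

>>> play_rows --targets '[[[0.003,0,-0.009,0],[0.006,0,-0.017,0],[0.011,0,-0.025,0],[0.016,0,-0.033,0],[0.022,0,-0.04,0]]]'

```text
t: 4.92
eef_pos: [0.5615, 0.1396, 0.4127]
ee_rot: [-3.141, 0.001, 0.346]
force: [1.7, -2.9, -6.1]
width: 0.0311
```

```bash
python3 -c "
from h import *
to(.54,.132,.213,20.2)
"
```

```text
t 4.92 gp [0.562 0.14  0.254] rot [-180.     0.    19.8] q [ 0.58  0.2  -0.19 -0.   -1.18  1.34] F [ 1.7 -2.9 -6.1] w 0.031
tool [-0.0228 -0.0001  0.0407] turn -0.4
```

>>> play_rows --targets '[[[0.007,0,-0.006,0],[0.015,0,-0.011,0],[0.023,0,-0.015,0],[0.031,0,-0.019,0],[0.04,0,-0.021,0]]]'

```text
t: 5.55
eef_pos: [0.5996, 0.1536, 0.4343]
ee_rot: [-3.141, -0.001, 0.346]
force: [-1.0, 1.8, 3.7]
width: 0.0308
```

>>> play_rows --targets '[[[0.009,0,-0.001,0],[0.017,0,-0.002,0],[0.02,0,-0.002,0],[0.02,0,-0.002,0]]]'

```text
t: 6.05
eef_pos: [0.6181, 0.16, 0.4357]
ee_rot: [3.142, -0.001, 0.346]
force: [0.1, 1.3, 3.1]
width: 0.0309
```

```bash
python3 -c "
from h import *
to(.6137,.1608,.275,20.2)
shot('scene','s2.png')
"
```

```text
t 6.05 gp [0.618 0.16  0.277] rot [180.   -0.   19.8] q [ 0.56  0.28 -0.03  0.   -1.26  1.36] F [0.1 1.3 3.1] w 0.031
tool [-0.0038 -0.0023  0.0017] turn -0.4
```

View pics/s2.png

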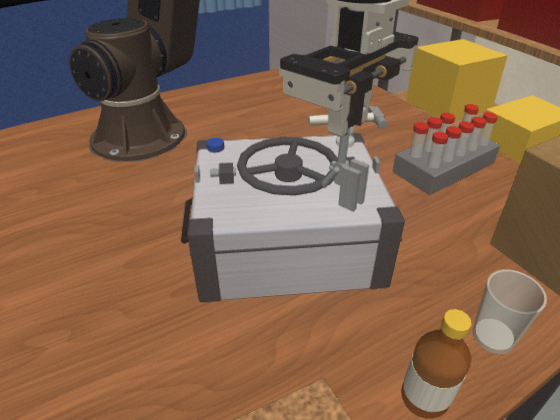

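The rod stands near vertical at (345,150) under the fingers. I'll push a little further outward to feel for the stop.

>>> play_rows --targets '[[[0.003,0,0,0],[0.005,0,0.0,0],[0.005,0,0.0,0]]]'

```text
t: 6.48
eef_pos: [0.6209, 0.1605, 0.4355]
ee_rot: [3.141, 0.005, 0.346]
force: [-10.2, -2.0, 6.1]
width: 0.0308
```

```bash
python3 -c "
from h import *
to(.6137,.1608,.275,20.2)
P,im,d=shot('scene','s3.png');C=cloud(P,d)
for v in range(130,176,4):
    u=np.arange(330,362); c=C[v,u]; k=(c[:,2]>.19)&(c[:,0]>.58)&(np.abs(c[:,1]-.16)<.03)
    if k.any(): print(v,u[k].min(),u[k].max(),np.round(np.median(c[k],0),4))
cv2.imwrite('pics/s3c.png',cv2.resize(im[60:230,250:450,::-1],None,fx=4,fy=3.5,interpolation=cv2.INTER_CUBIC))
"
```

```text
t 6.47 gp [0.621 0.161 0.276] rot [180.    0.3  19.8] q [ 0.56  0.29 -0.02 -0.   -1.27  1.36] F [-10.2  -2.    6.1] w 0.031
tool [-0.0067 -0.0027  0.0015] turn -0.4
130 330 350 [0.6355 0.1341 0.2693]
134 332 349 [0.6359 0.1349 0.2641]
138 340 348 [0.6213 0.1555 0.2457]
142 340 348 [0.6209 0.1562 0.2399]
146 339 347 [0.6203 0.1556 0.2331]
150 339 347 [0.6212 0.1556 0.2279]
154 338 346 [0.6208 0.1543 0.2206]
158 338 346 [0.6188 0.1573 0.2138]
162 331 361 [0.6195 0.1612 0.2057]
166 330 361 [0.6252 0.1562 0.2019]
170 331 361 [0.6347 0.1541 0.2036]
174 331 361 [0.6386 0.1542 0.1988]
```

View pics/s3c.png

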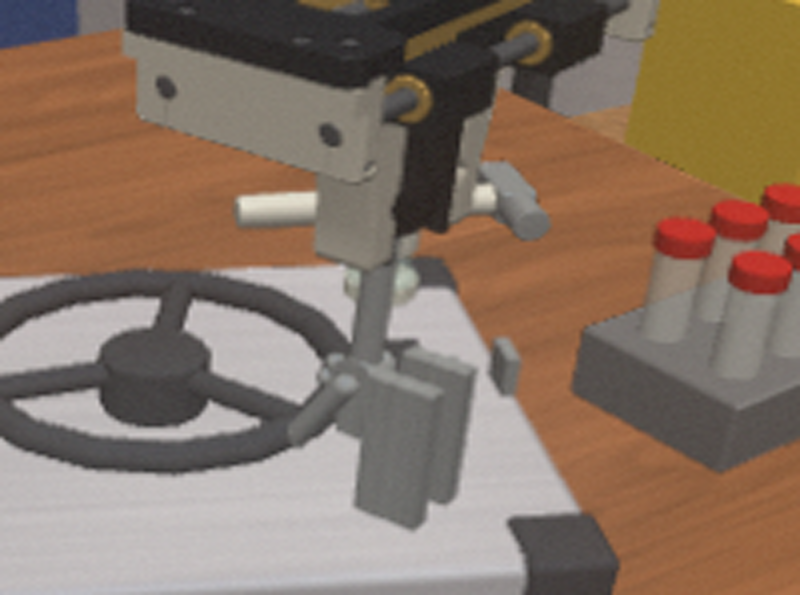

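The stop is felt at 10 N and the rod is vertical, so the handle is latched. I'll ease off 2 mm and then turn the wheel in 30° arcs of about 97.5 mm radius.

>>> play_rows --targets '[[[-0.002,0,0,0],[-0.002,0,0,0],[-0.002,0,0,0]]]'

```text
t: 6.9
eef_pos: [0.6201, 0.1603, 0.4355]
ee_rot: [3.141, 0.002, 0.346]
force: [-4.7, -1.4, 4.4]
width: 0.0309
```

>>> play_rows --targets '[[[-0.0005,0.0102,0,6],[-0.002,0.0203,0,12],[-0.0048,0.0301,0,18],[-0.0084,0.0397,0,24],[-0.013,0.0488,0,30]]]'

```text
t: 7.52
eef_pos: [0.6248, 0.1104, 0.4355]
ee_rot: [-3.141, 0.0, -0.181]
force: [-3.5, 1.7, 2.8]
width: 0.0308
```

```bash
python3 -c "
from h import *
to(.5265+.0975*np.cos(np.radians(-10.2)),.129+.0975*np.sin(np.radians(-10.2)),.275,-10.2)
print(arm.get_state()['moment'])"
```

```text
t 7.53 gp [0.625 0.11  0.277] rot [-180.     0.   -10.4] q [ 0.48  0.28 -0.04 -0.   -1.26  0.91] F [-3.5  1.7  2.8] w 0.031
tool [-0.0026 -0.0009  0.0015] turn -0.2
[0.05387718 1.42787894 0.21391416]
```

>>> play_rows --targets '[[[-0.0005,0.0102,0,6],[-0.002,0.0203,0,12],[-0.0048,0.0301,0,18],[-0.0084,0.0397,0,24],[-0.013,0.0488,0,30]]]'

```text
t: 8.15
eef_pos: [0.6037, 0.0644, 0.4356]
ee_rot: [-3.141, -0.001, -0.705]
force: [1.1, -0.5, 1.3]
width: 0.0311
```

```bash
python3 -c "
from h import *
to(.5265+.0975*np.cos(np.radians(-40.2)),.129+.0975*np.sin(np.radians(-40.2)),.275,-40.2)"
```

```text
t 8.15 gp [0.604 0.064 0.277] rot [-180.    -0.   -40.4] q [ 0.43  0.23 -0.1   0.   -1.24  0.44] F [ 1.1 -0.5  1.3] w 0.031
tool [-0.0031  0.0005  0.0016] turn -0.2
```

>>> play_rows --targets '[[[0.0005,0.0102,0,6],[-0.001,0.0203,0,12],[-0.003,0.0301,0,18],[-0.0064,0.0397,0,24],[-0.011,0.0488,0,30]]]'

```text
t: 8.78
eef_pos: [0.5636, 0.0344, 0.4356]
ee_rot: [-3.141, -0.0, -1.228]
force: [-1.2, -1.4, 1.9]
width: 0.0309
```

```bash
python3 -c "
from h import *
to(.5265+.0975*np.cos(np.radians(-70.2)),.129+.0975*np.sin(np.radians(-70.2)),.275,-70.2)"
```

```text
t 8.78 gp [0.564 0.034 0.277] rot [-180.    -0.   -70.4] q [ 0.41  0.16 -0.19  0.   -1.22 -0.07] F [-1.2 -1.4  1.9] w 0.031
tool [-0.0041  0.0028  0.0016] turn -0.2
```

Next I'll push on a few mm tangentially to feel the wheel's stop, with a slight outward bias.

>>> play_rows --targets '[[[0.001,0.003,0,1],[0.001,0.005,0,2],[0.001,0.007,0,3],[0.001,0.007,0,3]]]'

```text
t: 9.28
eef_pos: [0.5588, 0.0322, 0.4357]
ee_rot: [-3.137, 0.0, -1.276]
force: [6.6, 2.9, -3.3]
width: 0.0309
```

```bash
python3 -c "
from h import *
to(.5265+.0975*np.cos(np.radians(-70.2)),.129+.0975*np.sin(np.radians(-70.2)),.275,-70.2)"
```

```text
t 9.28 gp [0.559 0.032 0.277] rot [-179.8    0.   -73.1] q [ 0.41  0.15 -0.2   0.   -1.22 -0.11] F [ 6.6  2.9 -3.3] w 0.031
tool [-0.0046 -0.0022  0.0017] turn -2.9
```

Both stops are reached. Release, lift away, and look.

>>> play_rows --targets '[[[0,-0.001,0,0],[0,-0.001,0,0],[0,-0.001,0,0],[0,-0.001,0,0],[0,-0.001,0,0]]]' --grip 0

```text
t: 9.9
eef_pos: [0.5581, 0.0315, 0.4357]
ee_rot: [3.142, -0.0, -1.277]
force: [-0.7, -0.3, -0.7]
width: 0.0752
```

>>> play_rows --targets '[[[0,0,0,0],[0,0,-0.02,0],[0,0,-0.05,0],[0,0,-0.09,0],[0,0,-0.1,0]]]'

```text
t: 10.52
eef_pos: [0.5584, 0.0315, 0.5386]
ee_rot: [-3.137, -0.0, -1.277]
force: [0.4, -0.1, -0.4]
width: 0.0875
```

Run:
```python
from h import *
to(.5588,.0322,.275,-70)
P,im,d=shot('wrist','w4.png');C=cloud(P,d)
from scipy.optimize import least_squares
def ball(C,im):
    k=(C[...,2]>.25)&(C[...,2]<.31)&(np.hypot(C[...,0]-.559,C[...,1]-.032)<.035)&(im.max(2)<60)
    q=C[k];print(len(q))
    if len(q)>20: print('ball',least_squares(lambda x:np.linalg.norm(q-x,axis=1)-.016,[.559,.032,.275],loss='soft_l1',f_scale=.002).x)
ball(C,im)
P,im2,d=shot('scene','s4.png');ball(cloud(P,d),im2)
cv2.imwrite('pics/both.png',np.hstack([cv2.resize(im,(400,300)),cv2.resize(im2,(400,300))])[:,:,::-1])
```

```text
t 10.53 gp [0.558 0.031 0.38 ] rot [-179.7   -0.   -73.2] q [ 0.41  0.11 -0.02  0.   -1.44 -0.11] F [ 0.4 -0.1 -0.4] w 0.088
tool [-0.0006 -0.0006  0.1046] turn -3.2
1499
ball [0.55823009 0.03545346 0.27339959]
444
ball [0.558668   0.03665219 0.27658838]
```

View pics/both.png

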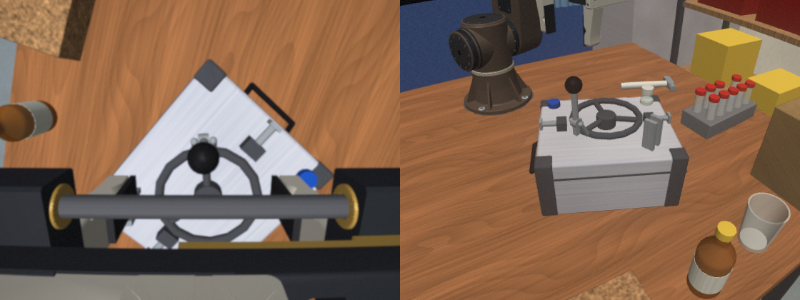

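The left picture shows the ball standing outside the rim over its hinge. The right one shows the handle upright at (573,85), with the gripper well clear and the jar and cap still in place. The ball sits 98 mm from the axis, in the -70° direction, at 0.275 m height, as expected.

```bash
python3 -c "
from h import *
job_done()"
```

```text
the job is handed in; nothing more can be done
```

The case is locked and handed in at about 10.5 s of the 38 s allowed. I gripped the ball, swung the handle up to its stop, turned the wheel a quarter turn clockwise to its stop, then released and lifted clear.

- **Handle:** I felt its end stop at about 10 N before turning the wheel. After release, the ball measured about 0.275 m high and about 98 mm from the axis, which matches the handle standing fully upright.
- **Wheel:** I felt its stop at about 7 N. The ball then lay at about -70° in world axes, against about +20° at the start, so it turned a full quarter.
- **Clearance:** the gripper is open and 10 cm above the ball, with near-zero force reading. The jar and tube cap are still in place.

The two camera fits of the ball's position differed by 1–3 mm. No check failed, but the system reports no verdict, so I have no confirmation beyond these measurements.

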